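# Start a board test on the bench tester

### The job

A circuit board lies in the nest of the grey bench tester, ready to be tested. Push the clear cover down by its orange pad until the catch snaps and keeps it shut, then switch the power rocker on by pressing its far end, marked with a white bar, and then press the green button all the way in and let it go, to start the test. The power must not come on over an open cover and the green button must not be pressed before the power is on; leave the red button alone, only push and press, and do not disturb the board or the loose things on the bench.

Things in the scene. Friction and masses are not known exactly. Their poses are not given: they have to be found in the camera images.
- tester: grey bench tester, fixed to the bench; origin on the bench, z up, x points away from the operator to the cover's hinge. Chassis x -120 to +108, y -98 to +98, 55 mm high. Cover on its left half (y > 0); on its right half a control panel, 58 mm high, with on the line y = -53 mm: power rocker at x = +52, green button at x = -10, red button at x = -72 mm
- catch_post (a point): top of the dark steel catch post with the brass sprung bolt, in front of the cover; 108 mm above the bench; the post is 20 (x) x 34 (y) mm and does not move; keep the fingers off it
- cover_hinge (a point): middle of the cover's hinge axis (parallel to the tester's y), at tester x = +88, y = +45, z = +88 mm; does not move in the tester
- cover_pad (a point): centre of the top face of the orange push pad on the cover. The pad is 34 x 50 mm, its top 14.5 mm above the hinge axis and 142 mm in front of it (towards the operator) when the cover is shut; it turns with the cover about cover_hinge
- cover (a joint): clear cover, 92 mm wide, 176 mm long: 0 shut, grows as it opens, 0.45 to 0.8 rad at the start; a stiff hinge keeps it where it is left. From 0.12 rad down it loads the sprung feet on the board, then pushes the catch aside: up to 8 N at the pad, 17 N at the stop (-0.02). The catch snaps over at about 0 and holds it there (0.003); let go earlier, it springs back up to 0.12
- rocker (a joint): power rocker, 33 x 24 mm, rocks about the tester's y: 0 off (far end up), 0.34 on (far end down); over-centre spring, about 5 N at its end, flips by itself past the middle (0.17)
- rocker_far (a point): on the top face of the rocker's far half (away from the operator), 12 mm from its pivot; the half is marked with a white bar. 71 mm above the bench when off, 67 mm when on; the bezel round it is 62 mm high
- start (a joint): travel of the green button: 0 out, 0.006 m fully in; spring, about 5 N fully in
- start_top (a point): centre of the top of the green button, 28 mm across, 80 mm above the bench when out, in a steel ring 44 mm across and 70 mm high
- stop (a joint): travel of the red button: 0 out, 0.006 m fully in; must not be pressed
- stop_top (a point): centre of the top of the red button, the same size as the green one, 62 mm nearer to the operator
- board: green circuit board, 130 x 60 mm, 2 mm thick with a pin header, lying loose in the nest under the cover; origin below its centre, 57 mm above the bench
- tape_measure: bystander: black and orange tape measure standing on the bench, 34 x 65 mm, 58 mm high, origin at its underside
- screwdriver: bystander: red precision screwdriver, 144 mm long, 19 mm thick, lying along its y
- cutters: bystander: side cutters with blue handles, 118 x 44 x 11 mm, lying along its x

How it is judged:
On the way, in this order (a step that is already met when the one before it is completed fails the run):
1. the cover is caught shut, with the fingers off it (value of joint cover below 0.015 rad and contact force between the fingers and tester below 0.2 N), for 0.2 s.
2. the power rocker is on (value of joint rocker above 0.28 rad), for 0.1 s.
3. the green button is pressed in (value of joint start above 0.0045 m), for 0.05 s.
At the end, for the whole second after the job is handed in: the cover is held shut by its catch (under 0.015 rad), the rocker is on (over 0.28 rad), both buttons are out (under 1.5 mm) and the board still lies in its nest (moved less than 6 mm) (value of joint cover below 0.015 rad and value of joint rocker above 0.28 rad and value of joint each of start, stop below 0.0015 m and distance of board from where it was at the start of the episode below 0.006 m); the robot touches nothing.
It fails at once if the power comes on while the cover is open (value of joint rocker above 0.2 rad and value of joint cover above 0.03 rad).
It fails at once if the green button is pressed before the power is on (value of joint start above 0.003 m and value of joint rocker below 0.14 rad).
It fails at once if the red button is pressed (value of joint stop above 0.003 m).
It fails at once if the cover is lifted instead of pushed shut (value of joint cover above 0.95 rad).
It fails at once if the board or a bystander is moved or lifted (distance of board from where it was at the start of the episode above 0.012 m or distance of any of tape_measure, screwdriver, cutters from where it was at the start of the episode above 0.02 m).
It also fails if it takes over 42 s, if anything falls off the work surface, if the arm or the gripper's body presses on something with over 40 N, if the wrist force passes 120 N, or if a joint passes its speed limit or range.

### The arm

A 6-joint arm with a two-finger parallel gripper is mounted at the origin on a cart in front of the work surface, level with it; the furniture and walls round the work are solid. World frame = base frame: x ahead of the robot, y to its left, z up, the work surface at z = 0. Lengths are in m, angles in rad, forces in N, time in s.
With the tool pointing down it reaches from about 0.25 to 0.775 m from the base axis. Payload 4 kg.
Tool frame: the origin (TCP) lies midway between the tips of the shut fingers; the grasp point (between the pads) lies 19 mm behind it; z points along the fingers, y is the line along which they close (so a half turn about z gives the same grasp; the last joint's range is limited). The gripper opens to 85 mm and grips with 20 to 120 N. Pads are 22 mm wide; open, the fingers measure 114 mm over their backs; the gripper's body (76 mm by 85 mm) begins 54 mm behind the grasp point. The pads swing forward as they close: fully open they stand 13 mm farther back than shut.
Start: joints at [1.004, 0.087, 1.371, -0, 1.684, -0.103], TCP at [0.246, 0.492, 0.205] pointing down, gripper open.
Joint ranges: [-3.1, 3.1], [-0.76, 2.03], [0.27, 2.55], [-1.08, 4.22], [0.17, 2.65], [-2.57, 2.57]. Speed limits (rad/s): [2.79, 2.79, 3.14, 3.14, 3.14, 3.14].

### API

Orientations are given as a unit quaternion [x, y, z, w].
In Python, from rig import robot gives the robot as it stands.
- The arm moves only by the tool servo_tool, never from a script. Its argument "increments" is a list of rows, each a list of 7 numbers: the finger opening in cm, from 0 to 8.54, then the shift along the tool's x, y, z in cm, then the turn, a rotation vector about the tool's x, y, z in degrees. A call has 1 to 10 rows; each row shifts and turns the commanded pose from where the row before left it, along the tool's axes as they then stand; what a row does not reach is not made up. A row lasts 1/10 s, in which the tool goes at most 50 mm and 8.59 degrees, less where a joint would pass 70% of its speed; a pose out of reach is approached as far as the arm can. A call with a gripper value outside its range is refused whole. The fingers move at their own pace and stop on an object; the grip force is fixed at half the most. Time passes only in rows, so rows that do not move let the fingers close. It gives the time, the measured TCP pose, the force, the opening and the grip force at its end, in the units of the state.
- robot.state(): the state, without advancing time (a new reading comes with each control period).
- robot.grab_frame(name): name is "side" or "top"; returns a dict with "pixels" (384x512x3 uint8, blue, green, red), "depth" (384x512 float32, m along the optical axis (not along the pixel's ray), 0 where there is no reading), "K" (3x3 intrinsics, pixels), "world_from_camera" (4x4, takes a point from camera to world coordinates). Camera axes: x right, y up, looking along -z (the intrinsics and any distortion apply to the point x, -y, -z); pixel columns grow to the right and rows downward; lengths in m; the calibration is good to about 2 mm. A picture is of the moment at which its call begins.
- robot.sign_off(): hands the job in; it is judged then, once.
The state is a dict: "time": time; "qpos": joint angles; "joint_vel": joint speeds; "joint_torque": joint torques, N m; "eef_pos": TCP position; "ee_rot": TCP orientation; "wrist_force": force on the tool from outside, world axes, zero at the start; "torque": the same for the moment, N m; "grip_width": finger opening in m; "finger_force": force on a finger pad.
Only numpy, scipy, OpenCV 4.12 (cv2) and the standard library are available. Lean on these libraries where they do the work, as an engineer would, in place of code of your own. Each camera call takes 0.05 s, during which the arm holds its last target. There are 200 camera calls.

## Working session

There is one attempt and no reset: what is moved stays moved. The work goes in short steps, Python scripts to look and compute and a tool call to move; the robot and the scene stay as the last step left them, time stands still between calls to the robot, and variables do not carry over. Pictures are saved under pics/ and viewed, at most 10 in all, crops included, and the job is handed in when it is done.

Besides the shell and the picture viewer there is one more tool, called after "Emit:" as name([rows], argument=value, ...), one row to a line, values as JSON. servo_tool: Moves the arm, as the interface text tells. Its arguments: {"type":"object","properties":{"increments":{"type":"array","items":{"type":"array","items":{"type":"number"}}}},"required":["increments"]}

```bash
mkdir -p pics; cat > h.py <<'E'
import numpy as np,cv2
from rig import robot
def grab(n):
    f=robot.grab_frame(n); np.savez('pics/%s.npz'%n,**f); return f
def world(f):
    K=f['K'];d=f['depth'];v,u=np.mgrid[:d.shape[0],:d.shape[1]]
    p=np.stack([(u-K[0,2])/K[0,0]*d,-(v-K[1,2])/K[1,1]*d,-d,np.ones_like(d)],-1)
    return (p@np.array(f['world_from_camera']).T)[...,:3]
E
python3 - <<'E'
from h import *
a=grab('top');b=grab('side')
for n,f in(('top',a),('side',b)): cv2.imwrite('pics/%s0.png'%n,f['pixels']); print({k:v for k,v in f.items() if k not in('pixels','depth')})
s=robot.state();print(s)
E
```

```text
{'K': array([[437.6986892 ,   0.        , 253.1523897 ],
       [  0.        , 437.6986892 , 196.56435889],
       [  0.        ,   0.        ,   1.        ]]), 'world_from_camera': array([[ 0.01050758,  0.99688894, -0.07811548,  0.40189832],
       [-0.99985862,  0.01150013,  0.01226711, -0.11836762],
       [ 0.01312728,  0.07797553,  0.99686884,  1.41280715],
       [ 0.        ,  0.        ,  0.        ,  1.        ]])}
{'K': array([[436.66835378,   0.        , 260.60279015],
       [  0.        , 436.66835378, 199.74012675],
       [  0.        ,   0.        ,   1.        ]]), 'world_from_camera': array([[ 0.94153263,  0.19256522, -0.27646871,  0.12505356],
       [-0.33690775,  0.54560191, -0.76734068, -1.1565405 ],
       [ 0.00307873,  0.81562074,  0.57857872,  0.8921649 ],
       [ 0.        ,  0.        ,  0.        ,  1.        ]])}
{'time': 0.1, 'qpos': array([ 1.00389769e+00,  8.79083654e-02,  1.37206386e+00, -1.61947539e-05,
        1.68360722e+00, -1.03110656e-01]), 'joint_vel': array([ 0.00032285, -0.00233125, -0.00296069,  0.00069278, -0.00143463,
        0.00057726]), 'joint_torque': array([ 2.55503568e-03, -3.53015828e+01, -3.14216959e+01, -7.90328681e-05,
        8.01255548e-03, -3.06855043e-05]), 'eef_pos': array([0.24578935, 0.49148221, 0.20386124]), 'ee_rot': array([ 2.29821992e-01,  9.73232174e-01, -9.40819557e-04, -3.19003580e-04]), 'wrist_force': array([-0.05685525, -0.44126684,  0.832665  ]), 'torque': array([ 0.02499758,  0.01005719, -0.02783098]), 'finger_force': 0.0, 'grip_width': 0.08532441590928612}
```

View pics/top0.png

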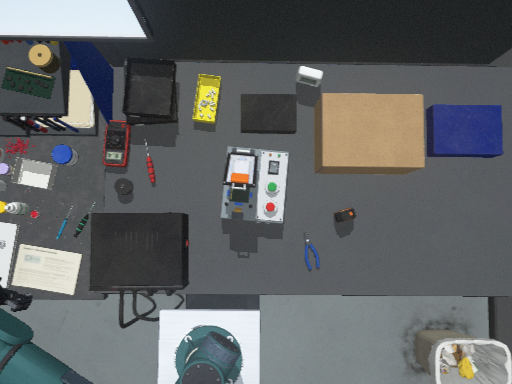

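View pics/side0.png

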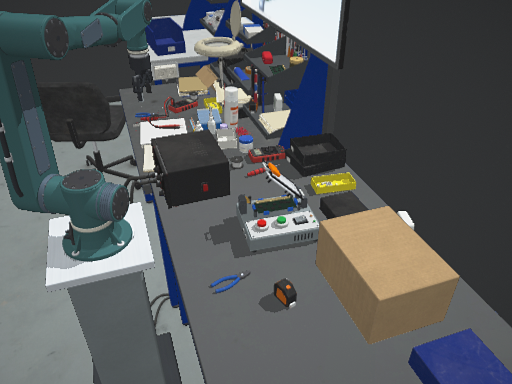

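Top view: the tester is around (255,185), with green button (272,187), red (270,207), rocker (273,168) and orange pad (241,178). The black instrument at (140,250) lies near the arm's way, and the cutters and tape are clear to the right.

```bash
python3 - <<'E'
from h import *
for n,(u0,u1,v0,v1) in(('top',(215,295,140,230)),('side',(230,325,155,255))):
    f=np.load('pics/%s.npz'%n);P=world(f);im=f['pixels']
    hsv=cv2.cvtColor(im,cv2.COLOR_BGR2HSV)
    m=np.zeros(im.shape[:2],bool);m[v0:v1,u0:u1]=1
    for c,lo,hi in(('green',55,85),('red',-1,4),('red2',172,180),('orange',8,18)):
        k=m&(hsv[...,0]>=lo)&(hsv[...,0]<=hi)&(hsv[...,1]>150)&(hsv[...,2]>90)
        nn,lab,st,ce=cv2.connectedComponentsWithStats(k.astype(np.uint8))
        for i in range(1,nn):
            if st[i,4]>8:
                q=P[lab==i];print(n,c,st[i],ce[i].round(1),np.median(q,0).round(4),q.min(0).round(3),q.max(0).round(3))
    if n=='top':
        sub=P[v0:v1,u0:u1].reshape(-1,3);r=sub[(sub[:,2]>.05)&(sub[:,2]<.062)]
        print('rect',cv2.minAreaRect(r[:,:2].astype(np.float32)*1000))
        # panel pixels
        hv=hsv[v0:v1,u0:u1].reshape(-1,3);w=(hv[:,1]<30)&(hv[:,2]>180)&(abs(sub[:,2]-.058)<.008)
        print('panel',w.sum(),cv2.minAreaRect(sub[w][:,:2].astype(np.float32)*1000),sub[w].mean(0))
        q=P[210:300,85:195];print('box max z',q[...,2].max(), 'ext',[ (q[q[...,2]>.05][:,i].min(),q[q[...,2]>.05][:,i].max()) for i in(0,1)])
        q=P[60:290,190:320];print('zmax near',q[...,2].max())
        crop=im[135:235,210:300]
    else: crop2=im[150:260,225:330]
cv2.imwrite('pics/c.png',np.hstack([cv2.resize(crop,(400,440),interpolation=2),cv2.resize(crop2,(400,440),interpolation=2)]))
E
```

```text
top green [268 183   8   8  45] [271.6 186.5] [ 0.539  -0.1921  0.0796] [ 0.527 -0.201  0.074] [ 0.549 -0.18   0.086]
top red [266 203   8   8  50] [269.7 206.5] [ 0.4765 -0.1864  0.0794] [ 0.466 -0.196  0.072] [ 0.487 -0.174  0.086]
top orange [231 173  17  11 154] [239.1 177.8] [ 0.5482 -0.0934  0.2037] [ 0.534 -0.116  0.186] [ 0.564 -0.071  0.213]
rect ((547.45068359375, -140.21812438964844), (195.90472412109375, 227.9025115966797), 85.3836898803711)
panel 1250 ((543.798828125, -191.15737915039062), (85.55227661132812, 214.6317138671875), 85.571533203125) [ 0.54804495 -0.1915523   0.05798138]
box max z 1.4128071484408953 ext [(np.float64(0.21260720022246996), np.float64(0.4539692841075374)), (np.float64(-0.11836761639786274), np.float64(0.33079100146041857))]
zmax near 1.4128071484408953
side green [278 217   8   6  42] [281.4 219.5] [ 0.538  -0.1968  0.0793] [ 0.527 -0.209  0.074] [ 0.552 -0.183  0.082]
side red [249 155  28   7 104] [260.9 157.8] [0.635  0.2742 0.0176] [0.604 0.264 0.   ] [0.705 0.325 0.03 ]
side red [279 155   6   4  22] [281.3 156.4] [0.7262 0.2671 0.0118] [0.716 0.263 0.003] [0.74  0.272 0.022]
side red [260 168   3   4  10] [261.  169.5] [0.6134 0.1942 0.0155] [0.608 0.185 0.012] [0.618 0.205 0.02 ]
side red [247 171   8   5  24] [250.8 173.1] [0.5702 0.1859 0.0131] [0.552 0.179 0.007] [0.581 0.197 0.021]
side red [255 170   4   4  13] [256.6 171.2] [0.5945 0.1912 0.0142] [0.586 0.181 0.007] [0.6  0.2  0.02]
side red [258 219   8   8  50] [261.4 222.9] [ 0.4752 -0.1937  0.0803] [ 0.464 -0.201  0.071] [ 0.488 -0.176  0.085]
side orange [268 163  12  14  83] [273.6 169.1] [ 0.5451 -0.1031  0.2033] [ 0.534 -0.121  0.001] [0.683 0.229 0.21 ]
```

View pics/c.png

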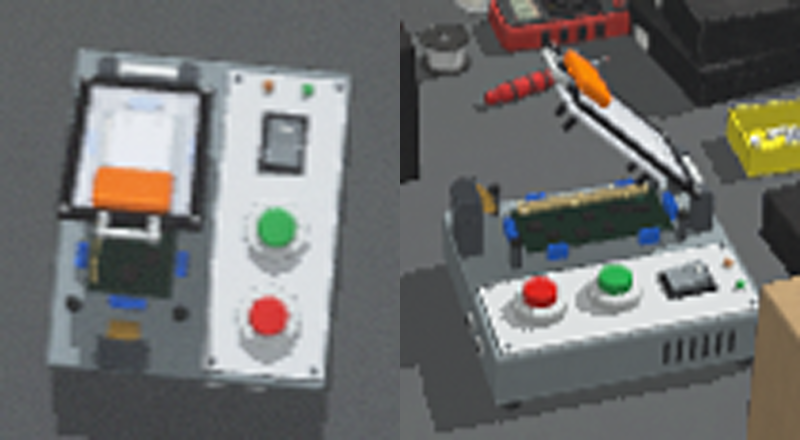

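Emit:
servo_tool([
  [0, 0, 0, -3.3, 0, 0, -7.3],
  [0, 0, 0, -3.3, 0, 0, -7.3],
  [0, 0, 0, -3.4, 0, 0, -7.4],
  [0, -1, -1.6, 0, 0, 0, 0],
  [0, -2, -3.1, 0, 0, 0, 0],
  [0, -2, -3.1, 0, 0, 0, 0],
  [0, -2, -3.1, 0, 0, 0, 0],
  [0, -2, -3.1, 0, 0, 0, 0],
  [0, -2, -3.1, 0, 0, 0, 0],
  [0, -2, -3.1, 0, 0, 0, 0],
])

```text
time: 1.1
eef_pos: [0.3598, 0.2787, 0.3044]
ee_rot: [0.04, 0.999, -0.0, -0.0]
wrist_force: [0.3, 0.4, 0.1]
grip_width: -0.0001
finger_force: 0.0
```

Emit:
servo_tool([
  [0, -2, -3.1, 0, 0, 0, 0],
  [0, -2, -3.1, 0, 0, 0, 0],
  [0, -2, -3.1, 0, 0, 0, 0],
  [0, -2, -3.1, 0, 0, 0, 0],
  [0, -2, -3.1, 0, 0, 0, 0],
  [0, -2, -3.1, 0, 0, 0, 0],
  [0, -2, -3.1, 0, 0, 0, 0],
  [0, -2, -3.1, 0, 0, 0, 0],
  [0, -2, -3.1, 0, 0, 0, 0],
  [0, 0, 0, 0, 0, 0, 0],
])

```text
time: 2.1
eef_pos: [0.5177, -0.0159, 0.3029]
ee_rot: [0.043, 0.999, -0.001, -0.001]
wrist_force: [-0.2, 0.7, -0.3]
grip_width: -0.0001
finger_force: 0.0
```

Emit:
servo_tool([
  [0, -1.6, -2.6, 0, 0, 0, 0],
  [0, -1.6, -2.6, 0, 0, 0, 0],
  [0, -1.6, -2.5, 0, 0, 0, 0],
  [0, 0, 0, 2, 0, 0, 0],
  [0, 0, 0, 2, 0, 0, 0],
  [0, 0, 0, 2, 0, 0, 0],
  [0, 0, 0, 0.5, 0, 0, 0],
  [0, 0, 0, 0, 0, 0, 0],
])

```text
time: 2.9
eef_pos: [0.5577, -0.0921, 0.2387]
ee_rot: [0.04, 0.999, 0.0, -0.001]
wrist_force: [0.5, -0.2, 0.3]
grip_width: -0.0002
finger_force: 0.0
```

```bash
python3 - <<'E'
from h import *
b=grab('side');a=grab('top')
cv2.imwrite('pics/s1.png',np.hstack([cv2.resize(b['pixels'][110:270,210:340],None,fx=3,fy=3),cv2.resize(a['pixels'][130:236,210:300],(390,480))]))
print(robot.state()['eef_pos'])
E
```

```text
[ 0.55871281 -0.09254305  0.24104658]
```

View pics/s1.png

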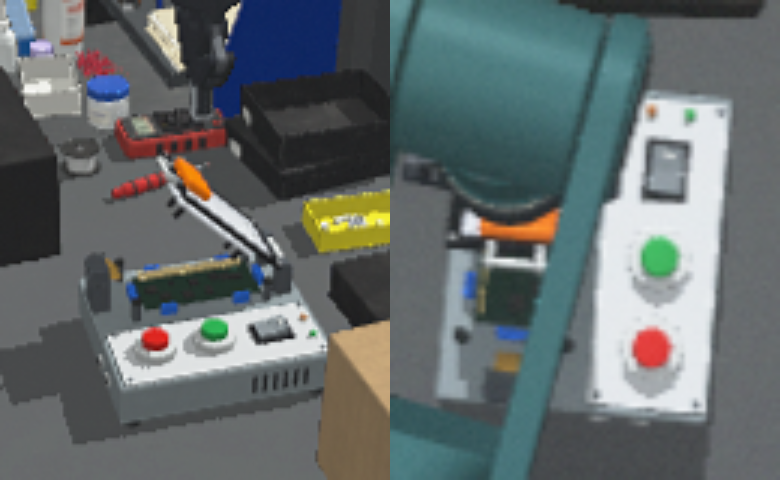

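Emit:
servo_tool([
  [0, 0, -0.3, 1.5, 0, 0, 0],
  [0, 0, 0, 1.5, 0, 0, 0],
  [0, 0.2, 0, 0.7, 0, 0, 0],
  [0, 0.5, 0, 0.7, 0, 0, 0],
  [0, 0.5, 0, 0.5, 0, 0, 0],
  [0, 0.5, 0, 0.6, 0, 0, 0],
  [0, 0.5, 0, 0.6, 0, 0, 0],
  [0, 0.4, 0, 0.6, 0, 0, 0],
  [0, 0, 0, 0, 0, 0, 0],
])

```text
time: 3.9
eef_pos: [0.5315, -0.0936, 0.1722]
ee_rot: [0.04, 0.999, 0.0, -0.0]
wrist_force: [0.6, 0.3, -0.2]
grip_width: 0.0002
finger_force: 0.0
```

```bash
python3 - <<'E'
from h import *
b=grab('side')
cv2.imwrite('pics/s2.png',cv2.resize(b['pixels'][110:270,210:340],None,fx=3,fy=3))
s=robot.state();print(s['eef_pos'],s['wrist_force'])
E
```

```text
[ 0.53213018 -0.09374566  0.1724855 ] [-0.55874184 -0.87995199 -0.49648511]
```

View pics/s2.png

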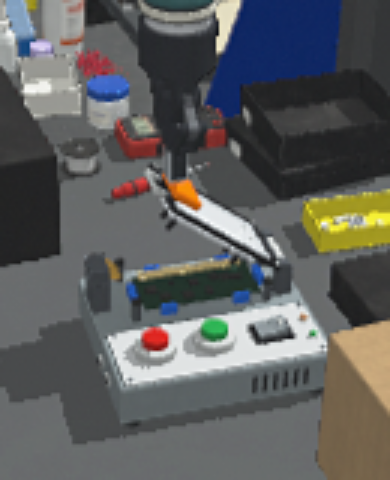

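Emit:
servo_tool([
  [0, 0.3, 0, 0.6, 0, 0, 0],
  [0, 0.3, 0, 0.6, 0, 0, 0],
  [0, 0.3, 0, 0.7, 0, 0, 0],
  [0, 0.3, 0, 0.7, 0, 0, 0],
  [0, 0.2, 0, 0.7, 0, 0, 0],
  [0, 0.2, 0, 0.7, 0, 0, 0],
  [0, 0, 0, 0, 0, 0, 0],
])

```text
time: 4.65
eef_pos: [0.5153, -0.0922, 0.1311]
ee_rot: [0.04, 0.999, 0.0, -0.001]
wrist_force: [-0.2, 0.4, -1.0]
grip_width: 0.0
finger_force: 0.0
```

```bash
python3 - <<'E'
from h import *
b=grab('side')
cv2.imwrite('pics/s3.png',cv2.resize(b['pixels'][110:270,210:340],None,fx=3,fy=3))
s=robot.state();print(s['eef_pos'],s['wrist_force'])
E
```

```text
[ 0.51577908 -0.09234383  0.13190272] [-0.13343667 -0.16931058  0.33621923]
```

View pics/s3.png

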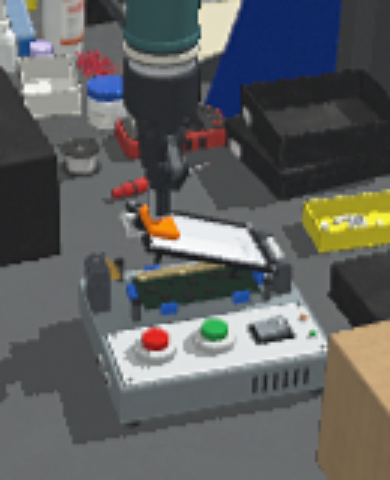

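Emit:
servo_tool([
  [0, 0.2, 0, 0.7, 0, 0, 0],
  [0, 0.1, 0, 0.7, 0, 0, 0],
  [0, 0.1, 0, 0.7, 0, 0, 0],
  [0, 0, 0, 0.5, 0, 0, 0],
  [0, 0, 0, 0.2, 0, 0, 0],
  [0, 0, 0, 0, 0, 0, 0],
])

```text
time: 5.3
eef_pos: [0.5121, -0.0921, 0.1043]
ee_rot: [0.04, 0.999, 0.0, -0.0]
wrist_force: [-0.4, 0.2, 0.1]
grip_width: -0.0001
finger_force: 0.0
```

Emit:
servo_tool([
  [0, 0, 0, 0.2, 0, 0, 0],
  [0, 0, 0, 0.2, 0, 0, 0],
  [0, 0, 0, 0, 0, 0, 0],
])

```text
time: 5.6
eef_pos: [0.5123, -0.0921, 0.1007]
ee_rot: [0.04, 0.999, 0.0, -0.0]
wrist_force: [-0.0, 1.1, -0.0]
grip_width: -0.0002
finger_force: 0.0
```

```bash
python3 - <<'E'
from h import *
b=grab('side')
cv2.imwrite('pics/s4.png',cv2.resize(b['pixels'][150:250,220:330],None,fx=6,fy=6,interpolation=2))
s=robot.state();print(s['eef_pos'],s['wrist_force'],s['joint_torque'])
E
```

```text
[ 0.51232499 -0.09216131  0.10081951] [-0.65559336  0.13142393  0.53861544] [-2.03518699e-03 -3.29622746e+01 -3.00536835e+01 -4.43233157e-04
 -4.03917147e-03 -6.31856679e-06]
```

View pics/s4.png

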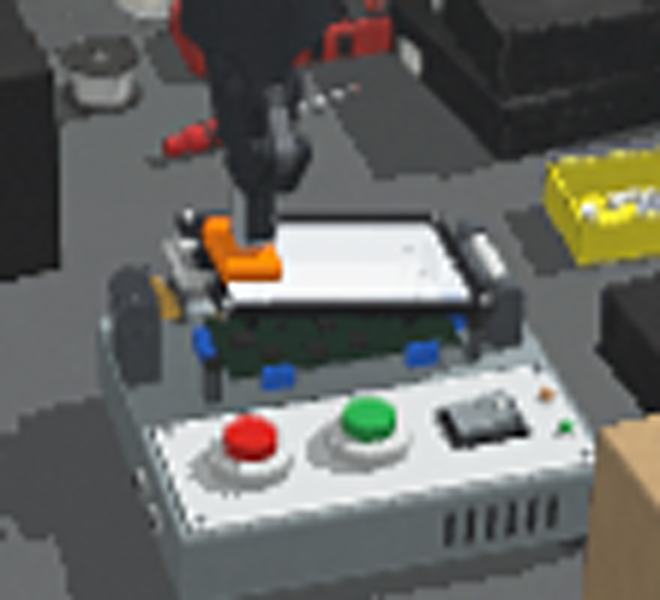

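```bash
python3 - <<'E'
from h import *
f=np.load('pics/side.npz');P=world(f);im=f['pixels'];hsv=cv2.cvtColor(im,cv2.COLOR_BGR2HSV)
O=np.array([.553,-.1415,0]);a=np.deg2rad(-4.75);R=np.array([[np.cos(a),-np.sin(a),0],[np.sin(a),np.cos(a),0],[0,0,1]])
T=((P-O)@R*1000).round(0).astype(int)
for v in range(184,200):
    print(v,' '.join('%s%d,%d,%d'%('*' if 8<=hsv[v,u,0]<=18 and hsv[v,u,1]>150 else '',*T[v,u]) for u in range(252,272,2)))
print('cover edge',[(u,v,tuple(T[v,u])) for u,v in((262,187),(275,187),(285,187),(292,187),(275,198),(262,199),(290,197))])
E
```

```text
184 -21,272,1 -13,272,0 -7,266,2 -55,52,147 -52,39,154 -46,38,154 -41,33,156 29,257,2 36,253,4 44,254,1
185 -65,91,119 -57,95,116 -51,94,115 -55,51,143 -53,35,153 -48,32,154 -41,32,153 -19,89,113 -12,89,112 42,250,0
186 -67,84,120 *-64,67,131 *-56,74,125 -55,52,139 -52,39,147 -47,34,149 -41,34,148 -20,86,111 -12,89,108 -5,89,107
187 -68,80,119 *-65,64,129 *-59,64,128 -55,54,134 -52,39,143 -48,31,148 -41,32,146 -21,81,111 -15,80,111 -7,82,108
188 -70,72,121 *-66,61,128 *-61,56,130 *-54,57,128 -53,35,142 -47,35,141 -41,33,142 -21,81,107 -16,75,110 -9,75,109
189 -70,69,119 *-67,57,126 *-61,55,127 *-56,50,129 -52,40,135 -46,37,136 -40,35,136 -23,72,109 -17,70,109 -9,74,106
190 -72,63,120 *-67,56,123 *-63,46,129 *-58,41,131 -52,39,132 -45,41,130 -38,44,126 -25,65,110 -18,67,108 -13,61,111
191 -74,55,122 *-67,55,120 *-65,39,130 *-58,40,128 -51,44,124 *-46,39,127 *-39,39,126 -28,56,112 -20,59,109 -14,59,108
192 -74,54,118 -68,51,119 *-66,37,128 *-60,34,129 *-53,35,127 *-47,34,127 *-41,34,125 -27,60,106 -22,53,110 -16,52,109
193 -75,51,116 -70,46,119 *-67,33,127 *-61,28,129 *-56,25,130 *-50,
[... 464 characters left out ...]
56,23,117 -50,23,116 -43,24,114 -36,28,110 -31,23,112 -23,26,109
198 -43,182,2 -36,181,2 -72,12,124 -65,14,121 -58,19,116 -50,23,112 -45,18,115 -37,22,110 -32,20,111 -25,20,110
199 -44,181,-1 -37,179,-1 -72,14,118 -65,13,118 -59,14,116 -52,14,115 -47,9,117 -40,13,113 -33,14,111 -27,13,111
cover edge [(262, 187, (np.int64(-48), np.int64(31), np.int64(148))), (275, 187, (np.int64(11), np.int64(85), np.int64(103))), (285, 187, (np.int64(43), np.int64(78), np.int64(102))), (292, 187, (np.int64(67), np.int64(79), np.int64(97))), (275, 198, (np.int64(-9), np.int64(20), np.int64(106))), (262, 199, (np.int64(-52), np.int64(14), np.int64(115))), (290, 197, (np.int64(42), np.int64(24), np.int64(99)))]
```

```bash
python3 - <<'E'
from h import *
f=np.load('pics/side.npz');K=f['K'];M=np.linalg.inv(f['world_from_camera'])
for p in([.5587,-.0925,.241],[.532,-.0937,.1725],[.5158,-.0923,.132],[.5123,-.0921,.1008],[.5123,-.0921,.1268]):
    c=M@np.r_[p,1];print(p,K[0,2]+K[0,0]*c[0]/-c[2],K[1,2]+K[1,1]*c[1]/c[2])
s=robot.state();print(s['time'],s['eef_pos'],s['qpos'],s['wrist_force'])
g=robot.grab_frame('side');print(abs(g['pixels'].astype(int)-f['pixels']).max(axis=2)[150:250,220:330].max())
s=robot.state();print(s['time'],s['eef_pos'])
E
```

```text
[0.5587, -0.0925, 0.241] 276.4996493782758 155.53057534670188
[0.532, -0.0937, 0.1725] 268.02707019792376 176.5895599849636
[0.5158, -0.0923, 0.132] 262.84595011452427 188.25454494059267
[0.5123, -0.0921, 0.1008] 261.72486962741283 196.61855780184828
[0.5123, -0.0921, 0.1268] 261.762796359731 189.80858792714022
5.65 [ 0.51232499 -0.09216131  0.10081951] [-2.86997144e-01  6.63618386e-02  1.60135441e+00  9.68683136e-05
  1.47395053e+00 -1.77803912e+00] [-0.65559336  0.13142393  0.53861544]
21
5.7 [ 0.51236527 -0.09219008  0.10094442]
```

The side view shows the real fingertips about 25 mm above the reported TCP: they rest on the pad, top about z 0.127, with the cover near 0.17 rad. So I carry on down, guided by force and vision.

Emit:
servo_tool([
  [0, 0.2, 0, 0.4, 0, 0, 0],
  [0, 0.1, 0, 0.4, 0, 0, 0],
  [0, 0.1, 0, 0.4, 0, 0, 0],
  [0, 0, 0, 0, 0, 0, 0],
])

```text
time: 6.1
eef_pos: [0.5086, -0.0919, 0.089]
ee_rot: [0.04, 0.999, -0.0, 0.001]
wrist_force: [0.8, 0.4, 1.1]
grip_width: -0.0001
finger_force: 0.8
```

Emit:
servo_tool([
  [0, 0, 0, 0.3, 0, 0, 0],
  [0, 0, 0, 0.3, 0, 0, 0],
  [0, 0, 0, 0, 0, 0, 0],
])

```text
time: 6.4
eef_pos: [0.5077, -0.0919, 0.0835]
ee_rot: [0.04, 0.999, -0.0, -0.001]
wrist_force: [-3.6, 0.6, 6.1]
grip_width: 0.0001
finger_force: 2.6
```

Emit:
servo_tool([
  [0, 0, 0, 0.2, 0, 0, 0],
  [0, 0, 0, 0.2, 0, 0, 0],
  [0, 0, 0, 0, 0, 0, 0],
])

```text
time: 6.7
eef_pos: [0.5071, -0.0918, 0.0793]
ee_rot: [0.04, 0.999, -0.0, -0.001]
wrist_force: [-2.6, 0.0, 5.5]
grip_width: -0.0002
finger_force: 3.0
```

Emit:
servo_tool([
  [0, 0, 0, 0.2, 0, 0, 0],
  [0, 0, 0, 0.1, 0, 0, 0],
  [0, 0, 0, 0, 0, 0, 0],
])

```text
time: 7.0
eef_pos: [0.5072, -0.0918, 0.0762]
ee_rot: [0.04, 0.999, 0.0, -0.001]
wrist_force: [-3.4, 0.4, 5.3]
grip_width: 0.0004
finger_force: 2.9
```

Emit:
servo_tool([
  [0, 0, 0, 0.2, 0, 0, 0],
  [0, 0, 0, 0, 0, 0, 0],
])

```text
time: 7.2
eef_pos: [0.5072, -0.0918, 0.0756]
ee_rot: [0.04, 0.999, -0.0, -0.001]
wrist_force: [-6.6, 1.7, 12.1]
grip_width: 0.0
finger_force: 5.8
```

Emit:
servo_tool([
  [0, 0, 0, 0.2, 0, 0, 0],
  [0, 0, 0, 0, 0, 0, 0],
])

```text
time: 7.4
eef_pos: [0.5072, -0.0919, 0.0745]
ee_rot: [0.04, 0.999, -0.0, -0.001]
wrist_force: [-9.2, 1.9, 15.6]
grip_width: 0.0001
finger_force: 7.9
```

Emit:
servo_tool([
  [0, 0, 0, 0.2, 0, 0, 0],
  [0, 0, 0, 0, 0, 0, 0],
])

```text
time: 7.6
eef_pos: [0.5071, -0.0918, 0.0733]
ee_rot: [0.04, 0.999, -0.0, -0.001]
wrist_force: [-10.9, 1.6, 19.1]
grip_width: 0.0003
finger_force: 9.7
```

Emit:
servo_tool([
  [0, 0, 0, -0.5, 0, 0, 0],
  [0, 0, 0, -0.5, 0, 0, 0],
  [0, 0, 0, -2, 0, 0, 0],
  [0, 0, 0, -2, 0, 0, 0],
  [0, 0, 0, -2, 0, 0, 0],
  [0, 0, 0, 0, 0, 0, 0],
])

```text
time: 8.2
eef_pos: [0.5102, -0.0923, 0.1424]
ee_rot: [0.04, 0.999, -0.001, 0.003]
wrist_force: [-0.4, -0.4, -0.0]
grip_width: 0.0
finger_force: 0.0
```

```bash
python3 - <<'E'
from h import *
b=grab('side')
cv2.imwrite('pics/s5.png',cv2.resize(b['pixels'][150:250,220:330],None,fx=6,fy=6,interpolation=2))
f=b;P=world(f);im=f['pixels'];hsv=cv2.cvtColor(im,cv2.COLOR_BGR2HSV)
k=(hsv[...,0]>=8)&(hsv[...,0]<=18)&(hsv[...,1]>150)&(hsv[...,2]>120);k[:180]=0;k[210:]=0;k[:,:240]=0;k[:,290:]=0
q=P[k];print(len(q),np.median(q,0),np.percentile(q[:,2],[10,50,90]))
s=robot.state();print(s['time'],s['eef_pos'],s['wrist_force'])
E
```

```text
112 [ 0.50048885 -0.0976781   0.10304586] [0.09843165 0.10304586 0.10594172]
8.25 [ 0.50914294 -0.09206785  0.14049712] [ 0.78544263 -0.07629611 -0.63983536]
```

View pics/s5.png

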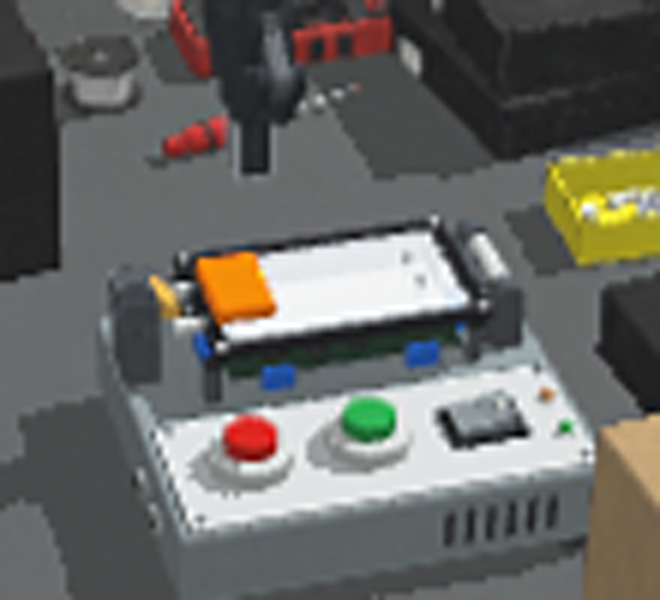

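The picture shows the cover shut, with the pad top at z 0.103 (matching 0.1025) and the brass bolt over its lip. The fingers are clear, with their tip at crop (255,172). Next I measure the tip offset.

```bash
python3 - <<'E'
from h import *
f=np.load('pics/side.npz');P=world(f)
for v in range(172,182): print(v,' '.join('%d,%d,%d'%tuple((P[v,u]*1000).round()) for u in range(257,268)))
s=robot.state();print(s['eef_pos'],s['ee_rot'])
E
```

```text
172 594,187,13 498,-98,198 499,-103,201 502,-104,201 505,-104,200 508,-104,200 513,-101,198 515,-105,199 520,-98,194 631,188,5 637,191,2
173 596,191,5 499,-96,194 501,-97,194 503,-101,196 505,-106,198 508,-105,197 511,-106,197 516,-102,194 520,-99,191 629,183,3 633,182,3
174 595,190,2 497,-99,192 500,-100,192 501,-106,196 505,-105,194 509,-103,192 512,-103,192 514,-107,193 521,-97,186 626,175,4 630,172,5
175 593,185,1 501,-90,183 503,-93,184 502,-105,191 505,-103,190 509,-101,187 511,-105,189 514,-106,189 520,-99,184 627,177,-2 627,167,4
176 589,172,5 499,-93,181 501,-98,184 503,-101,185 504,-108,189 512,-94,179 512,-103,185 515,-103,184 519,-102,182 621,161,4 625,161,4
177 589,172,1 500,-91,176 500,-101,182 502,-104,183 504,-106,184 509,-103,181 511,-106,183 515,-104,181 521,-97,175 619,155,4 623,156,3
178 585,162,2 499,-96,176 502,-95,174 502,-105,181 504,-107,181 508,-104,179 511,-107,180 515,-103,176 521,-98,172 619,155,-1 621,149,3
179 583,156,2 587,154,2 500,-100,174 505,-96,171 507,-99,172 510,-99,171 513,-102,173 519,-94,167 611,144,3 615,143,3 620,147,-1
180 581,151,1 586,154,-2 589,149,1 593,150,-1 595,145,2 599,143,2 602,142,2 606,141,2 609,140,2 613,139,1 617,140,0
181 579,144,1 584,148,-2 586,142,1 589,139,2 593,138,2 597,138,1 602,142,-2 604,136,1 608,135,1 610,132,2 615,134,-1
[ 0.50914294 -0.09206785  0.14049712] [ 3.99166884e-02  9.99202318e-01 -2.12256564e-04  1.15761503e-03]
```

Emit:
servo_tool([
  [0, -2.9, -2.5, 0, 0, 0, 0],
  [0, -2.9, -2.5, 0, 0, 0, 0],
  [0, -2.9, -2.5, 0, 0, 0, 0],
  [0, -2.9, -2.4, 0, 0, 0, 0],
  [0, 0, 0, 0, 0, 0, 0],
  [0, 0, 0, 3, 0, 0, 0],
  [0, 0, 0, 3, 0, 0, 0],
  [0, 0, 0, 1.5, 0, 0, 0],
  [0, 0, 0, 0, 0, 0, 0],
  [0, 0, 0, 0, 0, 0, 0],
])

```text
time: 9.25
eef_pos: [0.6159, -0.1994, 0.065]
ee_rot: [0.04, 0.999, 0.0, -0.0]
wrist_force: [0.1, -0.9, 0.4]
grip_width: -0.0
finger_force: 0.0
```

```bash
python3 - <<'E'
from h import *
b=grab('side')
cv2.imwrite('pics/s6.png',cv2.resize(b['pixels'][150:250,220:330],None,fx=6,fy=6,interpolation=2))
P=world(b)
for v in range(200,216): print(v,' '.join('%d,%d,%d'%tuple((P[v,u]*1000).round()) for u in range(296,314,2)))
s=robot.state();print(s['eef_pos'],s['wrist_force'])
E
```

```text
200 613,-132,91 619,-134,91 622,-144,96 603,-195,135 603,-209,144 607,-215,147 601,-238,165 600,-253,175 602,-261,180
201 612,-136,90 617,-141,92 621,-145,93 634,-134,83 604,-207,140 601,-225,152 602,-237,160 602,-249,168 606,-254,170
202 610,-141,90 614,-146,92 622,-143,88 634,-135,80 603,-209,137 604,-222,146 602,-237,156 603,-248,164 609,-248,162
203 609,-143,87 616,-143,86 625,-139,81 634,-135,76 603,-211,135 601,-227,146 601,-240,155 608,-238,152 620,-229,143
204 623,-113,60 618,-139,78 624,-141,79 606,-191,117 606,-205,126 600,-230,145 604,-234,146 613,-230,142 619,-230,140
205 621,-118,59 619,-137,73 625,-139,73 605,-193,115 604,-210,126 603,-225,137 616,-211,124 622,-213,124 710,-62,-1
206 617,-127,63 620,-136,68 625,-140,69 605,-194,112 605,-207,121 610,-211,123 616,-212,121 626,-205,114 706,-69,1
207 619,-124,56 619,-139,67 626,-139,65 606,-194,108 607,-205,115 609,-213,120 616,-214,119 626,-207,112 703,-75,1
208 616,-131,57 619,-138,62 627,-137,59 606,-193,103 606,-208,114 609,-214,117 616,-214,115 626,-208,109 704,-74,-3
209 614,-135,57 617,-143,62 625,-141,58 604,-197,103 608,-203,106 609,-215,114 616,-215,112 659,-146,54 699,-83,0
210 615,-134,52 619,-140,55 625,-143,56 604,-199,100 608,-205,104 611,-211,107 620,-208,103 656,-151,54 698,-87,-2
211 610,-145,57 615,-148,58 626,-141,51 630,-147,54 609,-203,98 610,-213,105 616,-214,104 651,-162,59 695,-94,0
212 608,-148,56 612,-156,60 617,-159,61 625,-158,58 607,-207,97 615,-205,95 624,-201,89 650,-164,57 656,-166,56
213 604,-157,59 611,-158,58 615,-163,61 622,-164,59 627,-169,62 635,-166,58 641,-168,57 646,-172,59 655,-168,54
214 602,-163,60 607,-167,61 615,-165,58 621,-166,57 626,-170,59 633,-171,58 637,-177,61 640,-183,65 650,-179,59
215 599,-168,60 606,-169,59 612,-171,59 611,-187,71 623,-177,61 630,-178,59 635,-182,61 640,-185,62 648,-183,59
[ 0.61678682 -0.19984965  0.06638864] [-0.38423234  0.41240508 -0.14476759]
```

View pics/s6.png

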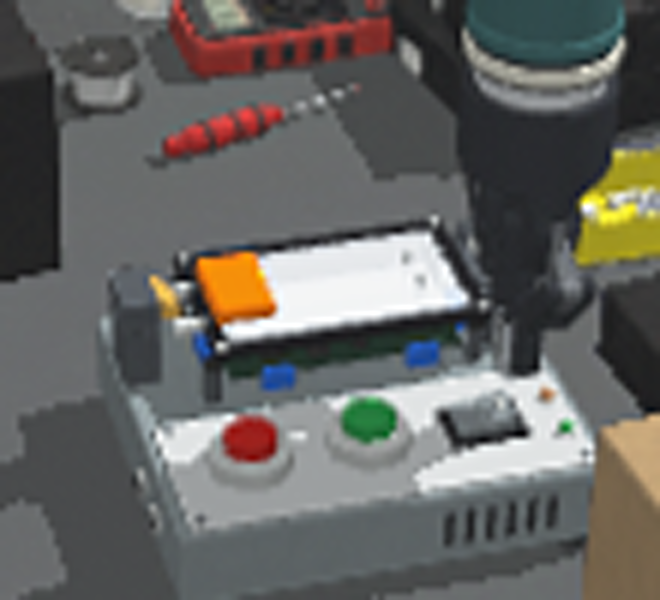

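Emit:
servo_tool([
  [0, 0.1, 0, 0.9, 0, 0, 0],
  [0, 0, 0, 0.9, 0, 0, 0],
  [0, 0, 0, 0.2, 0, 0, 0],
  [0, 0, 0, 0, 0, 0, 0],
])

```text
time: 9.7
eef_pos: [0.6152, -0.1997, 0.0452]
ee_rot: [0.04, 0.999, 0.0, 0.0]
wrist_force: [-0.7, 1.2, 2.3]
grip_width: -0.0001
finger_force: 1.0
```

Emit:
servo_tool([
  [0, 0, 0, 0.2, 0, 0, 0],
  [0, 0, 0, 0, 0, 0, 0],
])

```text
time: 9.9
eef_pos: [0.6155, -0.1998, 0.0432]
ee_rot: [0.04, 0.999, -0.0, 0.001]
wrist_force: [0.5, -0.4, 0.5]
grip_width: -0.0003
finger_force: 0.0
```

Emit:
servo_tool([
  [0, 0, 0, 0.1, 0, 0, 0],
  [0, 0, 0, 0, 0, 0, 0],
])

```text
time: 10.1
eef_pos: [0.6144, -0.1995, 0.0411]
ee_rot: [0.04, 0.999, 0.0, -0.001]
wrist_force: [0.4, 0.3, -0.3]
grip_width: 0.0
finger_force: 0.0
```

Emit:
servo_tool([
  [0, 0, 0, -1, 0, 0, 0],
  [0, 0, 0, -2, 0, 0, 0],
  [0, 0, 0, -2, 0, 0, 0],
  [0, 2.6, 0, 0, 0, 0, 0],
  [0, 2.6, 0, 0, 0, 0, 0],
  [0, 2.5, 0, 0, 0, 0, 0],
  [0, 0, 0, 0, 0, 0, 0],
])

```text
time: 10.8
eef_pos: [0.5357, -0.1932, 0.0922]
ee_rot: [0.04, 0.999, 0.0, -0.001]
wrist_force: [0.2, 0.3, -0.1]
grip_width: 0.0
finger_force: 0.0
```

```bash
python3 - <<'E'
from h import *
b=grab('side')
cv2.imwrite('pics/s7.png',cv2.resize(b['pixels'][150:250,220:330],None,fx=6,fy=6,interpolation=2))
s=robot.state();print(s['eef_pos'],s['wrist_force'])
E
```

```text
[ 0.53747336 -0.1935226   0.09254446] [ 0.89887213 -1.02601285 -0.10835594]
```

View pics/s7.png

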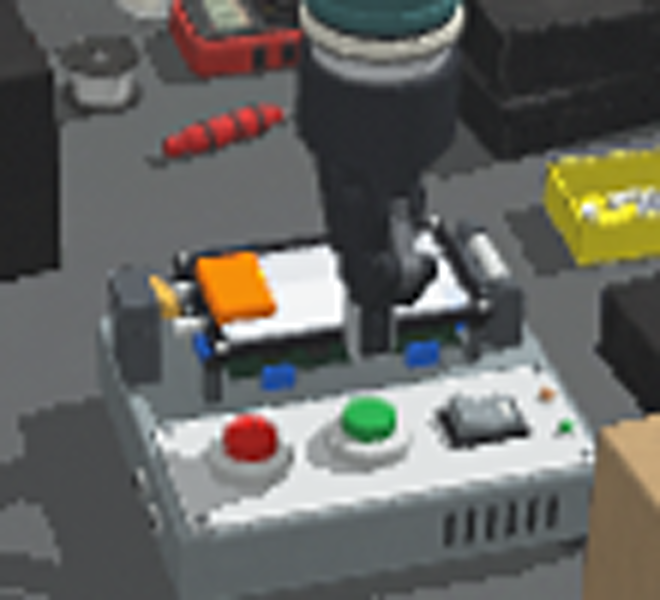

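The rocker has flipped: its near end is up and the white bar shows at crop (505,410). The cover is still shut, and the fingers stand over the green button at (370,415). Now I press it.

Emit:
servo_tool([
  [0, 0, -0.2, 1.5, 0, 0, 0],
  [0, 0, 0, 1.5, 0, 0, 0],
  [0, 0, 0, 0.7, 0, 0, 0],
  [0, 0, 0, 0.3, 0, 0, 0],
  [0, 0, 0, 0.2, 0, 0, 0],
  [0, 0, 0, 0, 0, 0, 0],
])

```text
time: 11.45
eef_pos: [0.538, -0.1953, 0.0499]
ee_rot: [0.04, 0.999, 0.0, -0.0]
wrist_force: [-2.3, 1.8, 3.7]
grip_width: 0.0
finger_force: 1.7
```

Emit:
servo_tool([
  [0, 0, 0, 0.2, 0, 0, 0],
  [0, 0, 0, 0, 0, 0, 0],
])

```text
time: 11.65
eef_pos: [0.5386, -0.1956, 0.0485]
ee_rot: [0.04, 0.999, -0.0, 0.001]
wrist_force: [-2.3, 1.0, 4.5]
grip_width: 0.0002
finger_force: 2.2
```

Near 5 N. I push on until it bottoms.

Emit:
servo_tool([
  [0, 0, 0, 0.2, 0, 0, 0],
  [0, 0, 0, 0, 0, 0, 0],
])

```text
time: 11.85
eef_pos: [0.5387, -0.1957, 0.0476]
ee_rot: [0.04, 0.999, -0.0, 0.001]
wrist_force: [-3.5, 2.1, 9.1]
grip_width: -0.0002
finger_force: 4.4
```

Emit:
servo_tool([
  [0, 0, 0, 0.2, 0, 0, 0],
  [0, 0, 0, 0, 0, 0, 0],
])

```text
time: 12.05
eef_pos: [0.5388, -0.1957, 0.0475]
ee_rot: [0.04, 0.999, -0.0, 0.001]
wrist_force: [-6.4, 2.6, 15.8]
grip_width: 0.0
finger_force: 7.9
```

It has bottomed: the force jumps with no further travel. I release it and retreat.

Emit:
servo_tool([
  [0, 0, 0, -1, 0, 0, 0],
  [0, 0, 0, -2, 0, 0, 0],
  [0, 0, 0, -3, 0, 0, 0],
  [0, 0, 0, -3, 0, 0, 0],
  [0, 0, 0, -3, 0, 0, 0],
  [0, 0, 0, -3, 0, 0, 0],
  [0, 0, 0, 0, 0, 0, 0],
  [0, 0, 0, 0, 0, 0, 0],
  [0, 0, 0, 0, 0, 0, 0],
])

```text
time: 12.95
eef_pos: [0.5376, -0.1953, 0.1918]
ee_rot: [0.04, 0.999, 0.001, -0.001]
wrist_force: [0.4, -0.0, -1.4]
grip_width: 0.0
finger_force: 0.0
```

```bash
python3 - <<'E'
from h import *
b=grab('side');P=world(b);hsv=cv2.cvtColor(b['pixels'],cv2.COLOR_BGR2HSV)
for c,lo,hi,w in(('green',55,85,(270,292,210,228)),('red',0,4,(250,270,212,230)),('pad',8,18,(245,275,185,210))):
    k=(hsv[...,0]>=lo)&(hsv[...,0]<=hi)&(hsv[...,1]>150)&(hsv[...,2]>90);m=np.zeros_like(k);m[w[2]:w[3],w[0]:w[1]]=1
    q=P[k&m];print(c,len(q),np.median(q,0).round(4))
# rocker profile along tester x at z>.063
O=np.array([.553,-.1415,0]);a=np.deg2rad(-4.75);R=np.array([[np.cos(a),-np.sin(a),0],[np.sin(a),np.cos(a),0],[0,0,1]])
T=(P-O)@R*1000;k=(abs(T[...,0]-52)<14)&(abs(T[...,1]+53)<9)&(abs(T[...,2]-68)<9)
print('rocker slope',k.sum(),np.polyfit(T[k][:,0]-52,T[k][:,2],1))
print(robot.state()['wrist_force'])
E
```

```text
green 42 [ 0.5373 -0.1987  0.0799]
red 49 [ 0.4747 -0.1932  0.0797]
pad 115 [ 0.5005 -0.0954  0.1031]
rocker slope 36 [-5.52571752e-02  6.86196731e+01]
[-0.72229016  1.50897455 -0.75998582]
```

```bash
python3 -c "
from rig import robot
print(robot.sign_off())"
```

```text
the job is handed in; nothing more can be done
None
```

The job is handed in, with no verdict returned: the cover is caught shut, the rocker looks to be on (it gave way under the press and its near end is up), and the green button was pressed to its stop and is back out; I never touched the red button, and the arm is clear of everything.

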